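Cover the crucible and hold it up, ready for the oven

ROBOT

A 6-joint arm with a two-finger parallel gripper is mounted at the origin on a cart in front of the work surface, level with it; the furniture and walls round the work are solid. World frame = base frame: x ahead of the robot, y to its left, z up, the work surface at z = 0. Lengths are in m, angles in degrees, forces in N, time in s.
With the tool pointing down it reaches from about 0.3 to 0.75 m from the base axis. Payload 8.5 kg.
Tool frame: the origin (TCP) lies at the very end of the fingers, on their centre line; the grasp point (between the pads) lies env.pinch_z behind it (env.pinch_z is the distance from the TCP to the grasp point, in m); z points along the fingers, y is the line along which they close (so a half turn about z gives the same grasp; the last joint's range is limited). The gripper opens to 85 mm and grips with 20 to 120 N. Pads are 22 mm wide; open, the fingers measure 114 mm over their backs; the gripper's body (76 mm by 85 mm) begins 54 mm behind the grasp point. The pads swing forward as they close: fully open they stand 13 mm farther back than shut.
Start: joints at [51.664, 21.807, 74.336, -0, 83.858, -12.336], TCP at [0.241, 0.494, 0.231] pointing down, gripper open.
Joint ranges: [-178.18, 178.18], [-50.72, 133.34], [12.68, 142.11], [-81.47, 261.47], [9.98, 163.14], [-165.26, 165.26]. Speed limits (degrees/s): [136.94, 136.94, 180, 180, 180, 180].

INTERFACE

Orientations are given as a 3x3 rotation matrix whose columns are the frame's x, y, z axes.
In Python, from rig import telemetry, get_image, env gives the robot as it stands. The module is installed in compiled form; this text tells all that it offers.
- The arm moves only by the tool apply_moves, never from a script. Its argument "series" is a list of rows, each a list of 7 numbers: the shift along the tool's x, y, z in mm, then the turn, a rotation vector about the tool's x, y, z in degrees, then the opening, from 0 (shut) to 1 (fully open). A call has 1 to 12 rows; each row shifts and turns the commanded pose from where the row before left it, along the tool's axes as they then stand; what a row does not reach is not made up. A row lasts 1/8 s, in which the tool goes at most 62.5 mm and 10.7 degrees, less where a joint would pass 70% of its speed; a pose out of reach is approached as far as the arm can. A call with a gripper value outside its range is refused whole. The fingers move at their own pace and stop on an object; "grip_force" is the grip in N (left out, the last holds). Time passes only in rows, so rows that do not move let the fingers close. It gives the time, the measured TCP pose, the force, the opening and the grip force at its end, in the units of the state.
- telemetry.observe(): the state, without advancing time (a new reading comes with each control period).
- get_image(name): name is "scene" or "top" or "wrist"; returns a dict with "frame" (384x512x3 uint8, red, green, blue), "z_map" (384x512 float32, m along the optical axis (not along the pixel's ray), 0 where there is no reading), "vertical_fov" (degrees; the focal length in pixels is half the picture's height over the tangent of half this angle, whatever the lens; pixels are square), "cx", "cy" (the principal point, pixels), "eye" and "attitude" of the camera in the world; the wrist camera has in their place "mount" (4x4, takes a point from camera to tool coordinates, whose origin is the TCP and whose axes are the flange's). Camera axes: x right, y up, looking along -z (the intrinsics and any distortion apply to the point x, -y, -z); pixel columns grow to the right and rows downward; lengths in m; the calibration is good to about 2 mm. A picture is of the moment at which its call begins: read the wrist's pose just before it.
- env.close_job(): hands the job in; it is judged then, once.
The state is a dict: "time_s": time; "q": joint angles; "qvel": joint speeds; "joint_efforts": joint torques, N m; "position": TCP position; "tool_rot": TCP orientation; "ft_force": force on the tool from outside, world axes, zero at the start; "wrist_torque": the same for the moment, N m; "grip_width": finger opening in m; "gripper_force": force on a finger pad.
Only numpy, scipy, OpenCV 4.12 (cv2) and the standard library are available. Lean on these libraries where they do the work, as an engineer would, in place of code of your own. Each camera call takes 0.05 s, during which the arm holds its last target. There are 200 camera calls.

TASK

Put the larger loose cover onto the larger crucible while it stands in its metal block, so that the cover sits seated and level on the rim, and let go of it. Then grip the crucible by its body, lift it with its cover on out of the block until its foot is at least 10 cm above the bench, and keep it there, steady and level: the program finishes while still holding the crucible in the air. Leave the small crucible and the small cover where they are, and never tip the crucible.

Things in the scene. Friction and masses are not known exactly. Their poses are not given: they have to be found in the camera images.
- crucible: The larger crucible: straight round open pot of white ceramic, outside diameter 60 mm, 80 mm tall, wall 6 mm (bore 48 mm), about 0.26 kg. It stands loose and upright in the round well of the metal block, its foot about 16 mm above the bench and its rim about 96 mm above it. Origin: centre of its underside; z up through the mouth.
- cover: Larger cover, white ceramic, lying knob up on the bench: disc 54 mm across, 4 mm thick; boss below it 45 mm across, 5 mm deep, bevelled (1.5 mm play all round in the bore); round knob on top 14 mm across, 18 mm tall. Origin: centre of the underside of the boss; disc 5 to 9 mm, knob 9 to 27 mm above it; z up. About 0.06 kg. Seated, its origin is 75 mm above the crucible's and its disc stays inside the crucible's outside.
- stand: Square aluminium block, 100 x 100 x 30 mm, fixed to the bench, with a round well of 66 mm diameter, 14 mm deep in the middle of its top, in which the larger crucible stands. Origin: centre of its underside on the bench; z up, x and y along its sides.
- small_crucible: Bystander: a small white ceramic crucible standing on the bench, outside diameter 40 mm, 50 mm tall. Origin: centre of its underside; z up. Leave it alone.
- small_cover: Bystander: the small crucible's cover lying on the bench, disc of 35 mm diameter, knob 10 mm in diameter, 23 mm tall in all; too small for the larger crucible. Origin: centre of its underside; z up. Leave it alone.
Things that resemble listed ones, but are neither listed nor needed, are in the scene too. Leave any purple look-alike of the crucible alone.

How it is judged (in metres and radians):
On the way:
1. the larger cover is seated level on the crucible's rim and released, the crucible upright in its block (horizontal distance between cover and crucible below 0.006 m and z of cover in the frame of crucible between 0.073 and 0.0775 m and angle between the z axis of cover and the z axis of crucible, either way round below 0.05 rad and contact force between the fingers and cover below 0.05 N and height (world z) of crucible below 0.022 m and horizontal distance between crucible and stand below 0.008 m and angle between crucible's own z axis and vertical below 0.06 rad and linear speed of cover below 0.03 m/s and angular speed of cover below 0.5 rad/s), for 0.3 s.
At the end, for the whole second after the job is handed in: Held by the fingers alone: crucible foot over 95 mm above the bench, tilt under 6 degrees, at rest (under 30 mm/s, 0.3 rad/s), clear of the block; cover seated on its rim (centre within 6 mm, height within 2 mm, within 3 degrees) and not gripped (under 1 N) (horizontal distance between cover and crucible below 0.006 m and z of cover in the frame of crucible between 0.073 and 0.0775 m and angle between the z axis of cover and the z axis of crucible, either way round below 0.05 rad and height (world z) of crucible above 0.095 m and angle between crucible's own z axis and vertical below 0.105 rad and contact force between the fingers and crucible above 1 N and contact force between the fingers and cover below 1 N and contact force between stand and crucible below 0.05 N and linear speed of crucible below 0.03 m/s and angular speed of crucible below 0.3 rad/s); the arm keeps its last pose, push and grip.
It fails at once if the crucible is tipped by more than 20 degrees (angle between crucible's own z axis and vertical above 0.35 rad).
It fails at once if the small crucible or the small cover is moved by more than 20 mm (distance of any of small_crucible, small_cover from where it was at the start of the episode above 0.02 m).
It also fails if it takes over 64 s, if anything falls off the work surface, if the arm or the gripper's body presses on something with over 40 N, if the wrist force passes 120 N, or if a joint passes its speed limit or range.

## Working session

There is one attempt and no reset: what is moved stays moved. The work goes in short steps, Python scripts to look and compute and a tool call to move; the robot and the scene stay as the last step left them, time stands still between calls to the robot, and variables do not carry over. Pictures are saved under pics/ and viewed, at most 10 in all, crops included, and the job is handed in when it is done.

Besides the shell and the picture viewer there is one more tool, called after "Call:" in YAML: its name, and indented under it one key for each argument. apply_moves: Moves the arm, as the interface text tells. Its arguments: {"type":"object","properties":{"series":{"type":"array"},"grip_force":{"type":"number"}},"required":["series"]}

```bash
mkdir -p pics; cat > h.py <<'E'
import numpy as np, cv2
from rig import telemetry, get_image, env
def K(im):
    f=im["frame"].shape[0]/2/np.tan(np.radians(im["vertical_fov"])/2); return f
def pose(im,s=None):
    if "eye" in im:
        return np.array(im["attitude"]).reshape(3,3) if np.size(im["attitude"])==9 else im["attitude"], np.array(im["eye"])
    R=np.array(s["tool_rot"]);p=np.array(s["position"]);M=np.array(im["mount"])
    return R@M[:3,:3], R@M[:3,3]+p
def cloud(im,s=None):
    R,t=pose(im,s);f=K(im);z=im["z_map"]
    v,u=np.mgrid[:z.shape[0],:z.shape[1]]
    P=np.stack([(u-im["cx"])/f*z,-(v-im["cy"])/f*z,-z],-1)
    return P@R.T+t
def ray(im,u,v,h,s=None):
    R,t=pose(im,s);f=K(im)
    d=R@np.array([(u-im["cx"])/f,-(v-im["cy"])/f,-1]); return t+d*(h-t[2])/d[2]
def save(im,n,crop=None,k=1):
    a=im["frame"][...,::-1]
    if crop: a=a[crop[1]:crop[3],crop[0]:crop[2]]
    cv2.imwrite(n,cv2.resize(a,None,fx=k,fy=k,interpolation=cv2.INTER_CUBIC))
E
python3 - <<'E'
from h import *
s=telemetry.observe();print(s, env.pinch_z)
ims={n:get_image(n) for n in("scene","top","wrist")}
for n,i in ims.items():
    print(n,{k:v for k,v in i.items() if k not in("frame","z_map")}, i["z_map"].min(),i["z_map"].max())
a=np.hstack([ims["scene"]["frame"],ims["top"]["frame"]])[...,::-1]
save(ims["top"],"pics/top.png",k=1.5);save(ims["scene"],"pics/scene.png",k=1.5)
import pickle;pickle.dump((s,ims),open("s0.pkl","wb"))
E
```

```text
{'time_s': 0.0, 'q': array([ 5.16636337e+01,  2.18406749e+01,  7.43882311e+01,  1.71474711e-03,
        8.38573271e+01, -1.23363124e+01]), 'qvel': array([-0.11264889,  0.08397494,  0.06685506,  0.09223919, -0.0191798 ,
        0.14930067]), 'joint_efforts': array([-9.16439203e-04, -4.48474860e+01, -2.31273437e+01, -2.86290315e-04,
        4.90058665e-03, -1.73108486e-05]), 'position': array([0.24090629, 0.49408637, 0.23069426]), 'tool_rot': array([[-8.98792052e-01,  4.38374191e-01, -9.56888963e-04],
       [ 4.38375095e-01,  8.98791370e-01, -1.16207937e-03],
       [ 3.50617938e-04, -1.46394399e-03, -9.99998867e-01]]), 'ft_force': array([ 0.49556155,  0.38769873, -0.51639775]), 'wrist_torque': array([ 0.00730765, -0.00163413, -0.02282567]), 'gripper_force': 0.0, 'grip_width': 0.08587856818626532} 0.0187
scene {'vertical_fov': 48.17886366152296, 'cx': 253.67872441012702, 'cy': 186.50402948395939, 'eye': array([ 0.0178056 , -0.43766027,  0.80550374]), 'attitude': array([[ 0.67591949,  0.55812366, -0.48128039],
       [-0.736891  ,  0.50193946, -0.45282274],
       [-0.01115746,  0.66072291,  0.75054697]])} 0.0 2.2532976
top {'vertical_fov': 45.46426999753014, 'cx': 255.09811730350233, 'cy': 190.31375959251199, 'eye': array([0.44895649, 0.04298731, 1.04406281]), 'attitude': array([[ 0.01116158,  0.99823127, -0.0583931 ],
       [-0.99966315,  0.01250786,  0.02274088],
       [ 0.02343103,  0.05811961,  0.99803462]])} 0.0 1.8535699
wrist {'vertical_fov': 68.46936511876437, 'cx': 254.392785486981, 'cy': 191.24696897190054, 'mount': array([[-2.06071339e-04,  9.64060578e-01,  2.65682440e-01,
         6.86339421e-02],
       [ 9.99999960e-01,  1.46793211e-04,  2.42973463e-04,
         9.98093980e-05],
       [ 1.95240759e-04,  2.65682479e-01, -9.64060570e-01,
        -1.40739457e-01],
       [ 0.00000000e+00,  0.00000000e+00,  0.00000000e+00,
         1.00000000e+00]])} 0.0 1.333857
```

View pics/top.png

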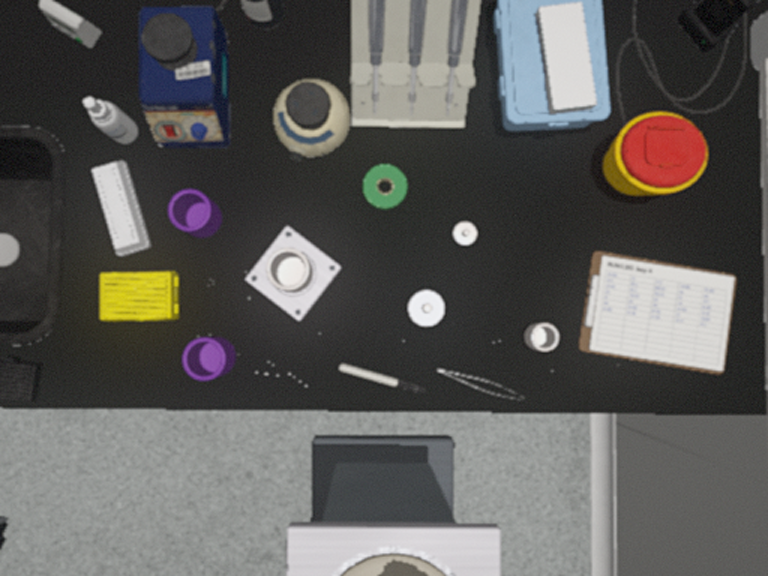

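View pics/scene.png

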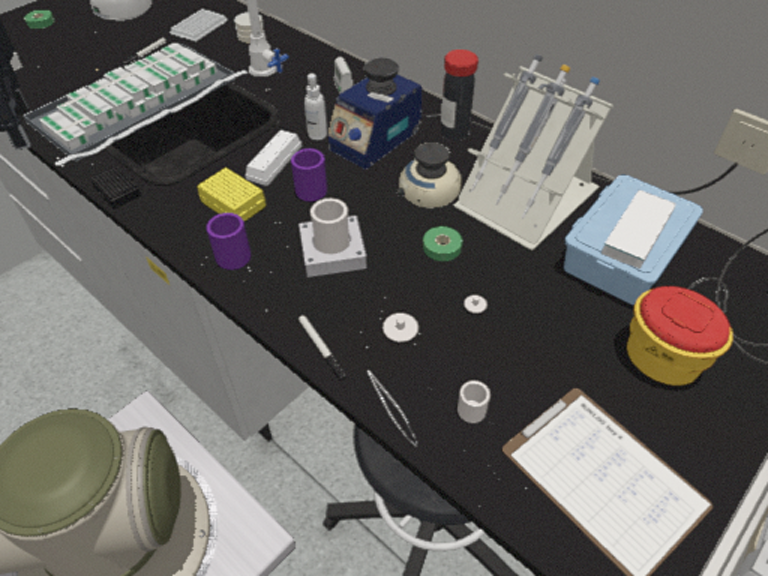

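The top view, in 1.5x pixels, shows the crucible in its block at (290,268), the large cover at (426,308), the small cover at (465,233), the small crucible at (541,336) and two purple look-alikes on the left. The scene view shows the same things, with the crucible rim at (330,210) and the cover at (401,326).

```bash
python3 - <<'E'
from h import *
import pickle
s,ims=pickle.load(open("s0.pkl","rb"))
def rep(im,name,u,v,w,zlo,zhi):
    C=cloud(im,s);c=C[v-w:v+w,u-w:u+w].reshape(-1,3);d=im["z_map"][v-w:v+w,u-w:u+w].ravel()
    c=c[(d>0)&(c[:,2]>zlo)&(c[:,2]<zhi)]
    if len(c)==0: print(name,"none");return
    (x,y),r=cv2.minEnclosingCircle(c[:,:2].astype(np.float32))
    print(name,len(c),"mean",c.mean(0).round(4),"circ",round(x,4),round(y,4),round(r,4),"zpct",np.percentile(c[:,2],[5,50,95]).round(4))
for n,o in(("top",dict(cr=(193,179),cov=(284,205),kn=(284,205),sc=(361,224),sk=(310,155))),("scene",dict(cr=(220,142),cov=(267,218),kn=(267,216),sc=(316,266),sk=(317,202)))):
    im=ims[n]
    rep(im,n+" bench",o["cov"][0]+0,o["cov"][1]+35,6,-.1,.1)
    rep(im,n+" rim",*o["cr"],30,.088,.11)
    rep(im,n+" block",*o["cr"],40,.022,.036)
    rep(im,n+" cover",*o["cov"],18,.006,.014)
    rep(im,n+" knob",*o["kn"],12,.019,.035)
    rep(im,n+" smallcr",*o["sc"],20,.04,.06)
    rep(im,n+" smallcov",*o["sk"],14,.004,.03)
im=ims["top"]
print(ray(im,426/1.5,308/1.5,.027),ray(im,289/1.5,271/1.5,.096))
E
```

```text
top bench 144 mean [ 0.399  -0.0465  0.0007] circ 0.3989 -0.0466 0.0177 zpct [-0.0025  0.0007  0.0038]
top rim 255 mean [0.526  0.1524 0.0955] circ 0.5263 0.1528 0.0298 zpct [0.0915 0.0957 0.0985]
top block 1439 mean [0.5241 0.1507 0.0294] circ 0.5252 0.1519 0.0701 zpct [0.0232 0.03   0.0331]
top cover 393 mean [ 0.4763 -0.0468  0.0095] circ 0.4681 -0.0511 0.0359 zpct [0.0067 0.0095 0.0123]
top knob 31 mean [ 0.4764 -0.0464  0.0266] circ 0.4755 -0.0461 0.0065 zpct [0.0236 0.0267 0.0292]
top smallcr 132 mean [ 0.4358 -0.2154  0.049 ] circ 0.436 -0.2157 0.02 zpct [0.0421 0.0495 0.0529]
top smallcov 197 mean [ 0.5911 -0.1047  0.0103] circ 0.5924 -0.1055 0.0377 zpct [0.0047 0.0095 0.0225]
scene bench 143 mean [ 0.4102 -0.1039  0.0009] circ 0.4102 -0.1039 0.019 zpct [-0.0015  0.0008  0.0033]
scene rim 213 mean [0.5252 0.1541 0.0942] circ 0.5261 0.1558 0.0316 zpct [0.0888 0.0951 0.0978]
scene block 949 mean [0.5466 0.1812 0.0297] circ 0.5958 0.2403 0.1691 zpct [0.0237 0.0303 0.0337]
scene cover 301 mean [ 0.4752 -0.0458  0.0096] circ 0.477 -0.0449 0.0278 zpct [0.0073 0.0096 0.012 ]
scene knob 36 mean [ 0.4762 -0.0453  0.0254] circ 0.4775 -0.044 0.0074 zpct [0.0203 0.026  0.0287]
scene smallcr 186 mean [ 0.4347 -0.2138  0.048 ] circ 0.4365 -0.2138 0.0206 zpct [0.0411 0.0491 0.0525]
scene smallcov 146 mean [ 0.5906 -0.104   0.0107] circ 0.6081 -0.1018 0.045 zpct [0.0046 0.0095 0.0227]
[ 0.47582834 -0.04481564  0.027     ] [0.5227975  0.15079103 0.096     ]
```

Both views agree: the cover is at (0.476, -0.046) with its knob top at 0.027, and the crucible is at (0.5255, 0.153) with its rim at 0.096. I'm moving above the cover for a close look.

Call:
apply_moves:
  series:
    - [-37.3, -31.9, 0, 0, 0, 0, 1]
    - [-37.3, -31.9, 0, 0, 0, 0, 1]
    - [-37.3, -31.9, 0, 0, 0, 0, 1]
    - [-37.3, -31.9, 0, 0, 0, 0, 1]
    - [-37.3, -31.9, 0, 0, 0, 0, 1]
    - [-37.3, -31.9, 0, 0, 0, 0, 1]
    - [-37.3, -31.9, 0, 0, 0, 0, 1]
    - [-37.3, -31.9, 0, 0, 0, 0, 1]
    - [-37.3, -31.9, 20, 0, 0, 0, 0.7]
    - [-37.3, -31.9, 27, 0, 0, 0, 0.5]
    - [-37.3, -31.9, 27, 0, 0, 0, 0.4]
    - [-37.3, -31.9, 27, 0, 0, 0, 0.4]

```text
time_s: 1.65
position: [0.476, -0.0476, 0.1294]
tool_rot: [[-0.899, 0.439, 0.0], [0.439, 0.899, 0.0], [-0.0, 0.0, -1.0]]
ft_force: [0.2, 0.1, 0.1]
grip_width: 0.0338
gripper_force: 0.0
```

Call:
apply_moves:
  series:
    - [0, 0, 0, 0, 0, 0, 0.4]
    - [0, 0, 0, 0, 0, 0, 0.4]

```text
time_s: 1.9
position: [0.4753, -0.0456, 0.1304]
tool_rot: [[-0.899, 0.439, -0.0], [0.439, 0.899, 0.0], [0.001, 0.0, -1.0]]
ft_force: [-0.3, -0.8, -0.8]
grip_width: 0.0338
gripper_force: 0.0
```

```bash
cat > look.py <<'E'
from h import *
import sys,pickle
s=telemetry.observe();im=get_image("wrist");pickle.dump((s,im),open("w.pkl","wb"))
print(s["time_s"],s["position"].round(4),s["tool_rot"].round(4).tolist(),s["ft_force"].round(2),s["grip_width"],s["q"].round(1))
save(im,sys.argv[1],k=1.5)
E
python3 look.py pics/w1.png
```

```text
1.9 [ 0.4753 -0.0456  0.1304] [[-0.8987, 0.4385, -0.0004], [0.4385, 0.8987, 0.0004], [0.0005, 0.0001, -1.0]] [-0.3  -0.84 -0.82] 0.03375324835849521 [-19.7  20.8  94.7   0.   64.5 -83.7]
```

View pics/w1.png

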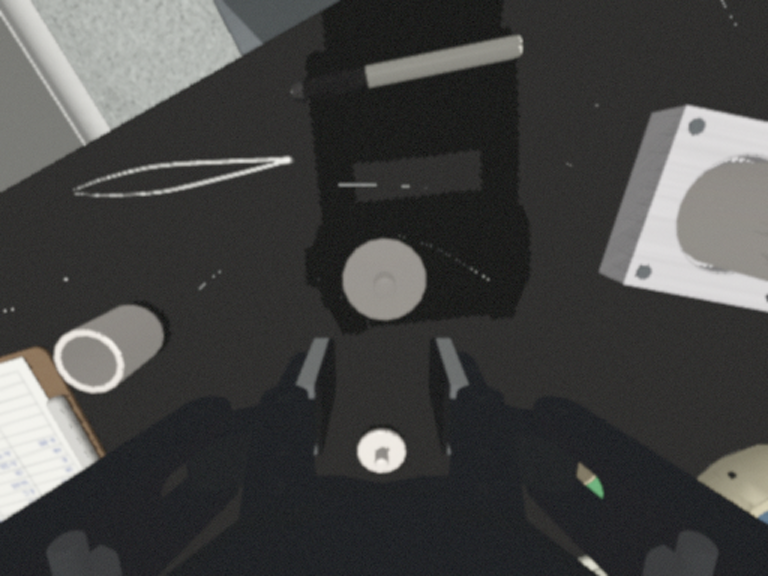

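The wrist view shows the cover disc centred at (384,279) with the knob at about (385,283), and the fingertips lie symmetrically about u=382.

```bash
python3 - <<'E'
from h import *
import pickle
s,im=pickle.load(open("w.pkl","rb"))
C=cloud(im,s);z=im["z_map"]
m=np.zeros(z.shape,bool);m[150:222,220:295]=1;m&=z>0
for lo,hi in((.006,.013),(.02,.034)):
    c=C[m&(C[...,2]>lo)&(C[...,2]<hi)];print(len(c),c.mean(0),np.median(c[:,2]),cv2.minEnclosingCircle(c[:,:2].astype(np.float32)))
print(ray(im,384/1.5,279/1.5,.009,s),ray(im,385/1.5,283/1.5,.027,s))
k=(im["frame"].min(-1)>80).astype(np.uint8);k[:150]=0;k[222:]=0;k[:,:220]=0;k[:,295:]=0
ys,xs=np.nonzero(k);print(cv2.fitEllipse(max(cv2.findContours(k,0,2)[0],key=cv2.contourArea)))
E
```

```text
1997 [ 0.47499991 -0.04366298  0.00720392] 0.0071660232497984255 ((0.47580960392951965, -0.044360723346471786), 0.0269736647605896)
183 [ 0.47516188 -0.04380287  0.0247106 ] 0.024925333822257784 ((0.47593235969543457, -0.04416053742170334), 0.007016424555331469)
[ 0.4745336  -0.04341829  0.009     ] [ 0.47283861 -0.04203895  0.027     ]
((255.77737426757812, 185.80856323242188), (53.72945785522461, 55.07270431518555), 88.06661224365234)
```

Call:
apply_moves:
  series:
    - [0.6, 1.3, 30, 0, 0, 0, 0.4]
    - [0, 0, 30, 0, 0, 0, 0.4]
    - [0, 0, 25, 0, 0, 0, 0.4]
    - [0, 0, 15, 0, 0, 0, 0.4]
    - [0, 0, 10, 0, 0, 0, 0.4]
    - [0, 0, 7, 0, 0, 0, 0.4]
    - [0, 0, 0, 0, 0, 0, 0.4]
    - [0, 0, 0, 0, 0, 0, 0.4]

```text
time_s: 2.95
position: [0.4759, -0.0445, 0.0138]
tool_rot: [[-0.899, 0.438, 0.001], [0.438, 0.899, -0.0], [-0.001, 0.0, -1.0]]
ft_force: [-0.1, 0.6, -0.2]
grip_width: 0.0342
gripper_force: 0.0
```

Call:
apply_moves:
  series:
    - [0, 0, 0, 0, 0, 0, 0]
    - [0, 0, 0, 0, 0, 0, 0]
    - [0, 0, 0, 0, 0, 0, 0]
    - [0, 0, 0, 0, 0, 0, 0]
    - [0, 0, 0, 0, 0, 0, 0]
    - [0, 0, 0, 0, 0, 0, 0]
  grip_force: 40

```text
time_s: 3.7
position: [0.4758, -0.0446, 0.0138]
tool_rot: [[-0.899, 0.438, 0.001], [0.438, 0.899, -0.0], [-0.001, 0.0, -1.0]]
ft_force: [-1.2, -0.3, 6.1]
grip_width: 0.0117
gripper_force: 39.0
```

Call:
apply_moves:
  series:
    - [0, 0, -3, 0, 0, 0, 0]
    - [0, 0, -10, 0, 0, 0, 0]
    - [0, 0, -20, 0, 0, 0, 0]
    - [0, 0, -30, 0, 0, 0, 0]
    - [0, 0, -40, 0, 0, 0, 0]
    - [0, 0, -30, 0, 0, 0, 0]
    - [0, 0, 0, 0, 0, 0, 0]

```text
time_s: 4.58
position: [0.4764, -0.0447, 0.1485]
tool_rot: [[-0.899, 0.438, 0.005], [0.438, 0.899, -0.002], [-0.005, 0.001, -1.0]]
ft_force: [0.3, -0.3, 0.6]
grip_width: 0.0119
gripper_force: 39.0
```

```bash
python3 look.py pics/w2.png; python3 - <<'E'
from h import *
im=cv2.imread("pics/w2.png")[250:576,200:570];cv2.imwrite("pics/w2c.png",cv2.resize(im,None,fx=1.6,fy=1.6))
E
```

```text
4.575 [ 0.4764 -0.0447  0.1485] [[-0.8988, 0.4383, 0.0045], [0.4383, 0.8988, -0.0016], [-0.0048, 0.0006, -1.0]] [ 0.31 -0.32  0.57] 0.011876057757760976 [-19.6  19.4  93.3   0.   67.  -83.6]
```

View pics/w2c.png

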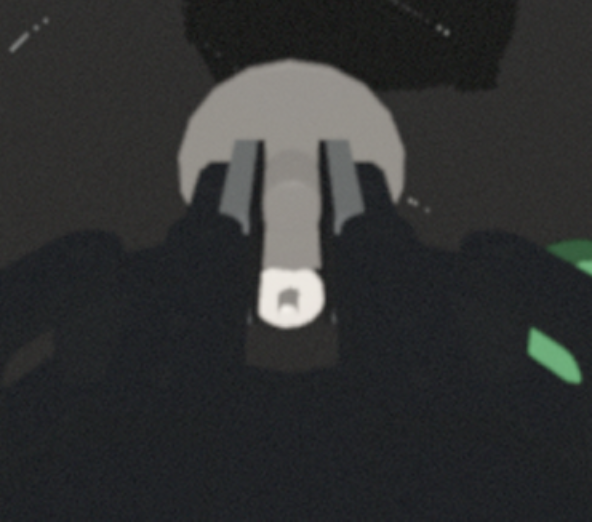

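The cover is held by its knob between the pads, with the disc around crop (290,165). The white spot below it is the small cover on the bench. Next I'm checking the cover's tilt and offset in the hand.

```bash
cat > held.py <<'E'
from h import *
import pickle
s,im=pickle.load(open("w.pkl","rb"))
C=cloud(im,s);z=im["z_map"]
R=s["tool_rot"];T=(C-s["position"])@R   # tool coords
f=im["frame"].astype(int)
m=(z>0)&(f.min(-1)>110)&(abs(T[...,2]-.004)<.012)&(np.linalg.norm(T[...,:2],axis=-1)<.04)
c=T[m];print(len(c))
for _ in range(4):
    A=np.c_[c[:,:2],np.ones(len(c))];k=np.linalg.lstsq(A,c[:,2],rcond=None)[0];r=c[:,2]-A@k;c=c[abs(r)<max(2*r.std(),.0012)]
print("plane z=",k[2],"slopes deg",np.degrees(k[:2]),len(c),r.std())
print("extent x",c[:,0].min(),c[:,0].max(),"y",c[:,1].min(),c[:,1].max(),"circ",cv2.minEnclosingCircle(c[:,:2].astype(np.float32)))
E
python3 held.py
```

```text
3425
plane z= 0.006765184275281206 slopes deg [-0.13457234  0.12259258] 3008 0.0005333781122170756
extent x -0.026580597589691373 0.027074798032075797 y -0.02635582323660341 0.0263362349409881 circ ((0.0002341004292247817, 0.00023075319768395275), 0.026949822902679443)
```

Call:
apply_moves:
  series:
    - [0, 10, -15, 0, 0, 0, 0]
    - [-3, 20, -15, 0, 0, 0, 0]
    - [-3, 30, -13, 0, 0, 0, 0]
    - [-3, 30, 0, 0, 0, 0, 0]
    - [-3, 30, 0, 0, 0, 0, 0]
    - [-3, 30, 0, 0, 0, 0, 0]
    - [-3, 30, 0, 0, 0, 0, 0]
    - [0, 15, 0, 0, 0, 0, 0]
    - [0, 5, 0, 0, 0, 0, 0]
    - [0, 0, 0, 0, 0, 0, 0]
    - [0, 0, 0, 0, 0, 0, 0]
    - [0, 0, 0, 0, 0, 0, 0]

```text
time_s: 6.12
position: [0.5793, 0.1268, 0.1895]
tool_rot: [[-0.898, 0.439, 0.0], [0.439, 0.898, -0.0], [-0.0, -0.0, -1.0]]
ft_force: [-0.2, -0.6, 0.4]
grip_width: 0.012
gripper_force: 39.0
```

```bash
python3 look.py pics/w3.png; python3 held.py
```

```text
6.125 [0.5793 0.1268 0.1895] [[-0.8985, 0.439, 0.0001], [0.439, 0.8985, -0.0001], [-0.0001, -0.0, -1.0]] [-0.16 -0.62  0.44] 0.01204971872828523 [  0.9  27.9  71.3  -0.   80.8 -63. ]
3578
plane z= 0.006804401644748507 slopes deg [-0.09064291  0.00762799] 3063 0.0005223404844553131
extent x -0.026633720675178187 0.027123705616885013 y -0.02632638024263952 0.026701540961418677 circ ((0.00018296483904123306, 8.727671229280531e-05), 0.027041815221309662)
```

View pics/w3.png

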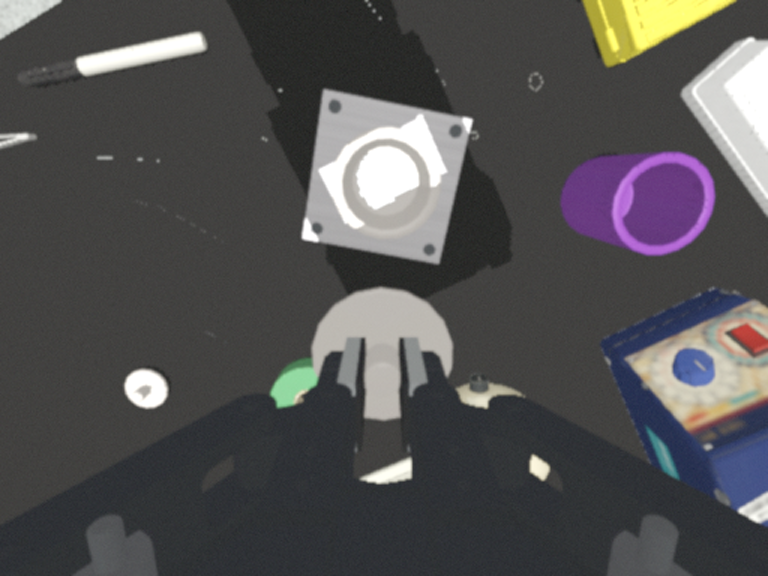

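The wrist view shows the crucible's rim ring centred near (387,188), with the held cover level at (383,352) below it in the picture.

```bash
cat > rim.py <<'E'
from h import *
import pickle
s,im=pickle.load(open("w.pkl","rb"))
C=cloud(im,s);z=im["z_map"];R=s["tool_rot"]
m=(z>0)&(abs(C[...,2]-.094)<.008)&(np.hypot(C[...,0]-.5255,C[...,1]-.153)<.04)
c=C[m];h=np.median(c[:,2]);c=c[abs(c[:,2]-h)<.003]
e,r=cv2.minEnclosingCircle(c[:,:2].astype(np.float32))
from scipy.optimize import least_squares
def fit(p,rr): return least_squares(lambda q:np.hypot(*(p-q).T)-rr,e,loss="soft_l1",f_scale=.002).x
rc=fit(c[:,:2],.027)
print(len(c),"h",h,"enclose",e,r,"ring fit",rc,"mean",c.mean(0))
vs,us=np.nonzero(m);k=np.zeros(z.shape,np.uint8);k[m&(abs(C[...,2]-h)<.003)]=1
k=cv2.morphologyEx(k,cv2.MORPH_CLOSE,np.ones((5,5)));o=max(cv2.findContours(k,0,2)[0],key=cv2.contourArea)
el=cv2.fitEllipse(o);print(el,"ellipse centre->",ray(im,*el[0],.096,s))
d=np.array([*rc,0])-[*s["position"][:2],0];print("tool delta mm",(R.T@d*1000).round(2))
E
python3 rim.py
```

```text
1573 h 0.09384419807105226 enclose (0.5255746841430664, 0.15568970143795013) 0.03003755956888199 ring fit [0.52546872 0.15566799] mean [0.52449458 0.15625313 0.09382119]
((257.1665954589844, 121.86540985107422), (71.75263214111328, 73.8365478515625), 2.1534488201141357) ellipse centre-> [0.52451007 0.15611462 0.096     ]
tool delta mm [ 6.106e+01  2.300e+00 -1.000e-02]
```

Call:
apply_moves:
  series:
    - [10, 2, 0, 0, 0, 0, 0]
    - [20, 0, 0, 0, 0, 0, 0]
    - [20, 0, 0, 0, 0, 0, 0]
    - [10.7, 0, 0, 0, 0, 0, 0]
    - [0, 0, 15, 0, 0, 0, 0]
    - [0, 0, 25, 0, 0, 0, 0]
    - [0, 0, 20, 0, 0, 0, 0]
    - [0, 0, 9, 0, 0, 0, 0]
    - [0, 0, 0, 0, 0, 0, 0]
    - [0, 0, 0, 0, 0, 0, 0]

```text
time_s: 7.42
position: [0.5262, 0.1558, 0.1211]
tool_rot: [[-0.899, 0.438, 0.002], [0.438, 0.899, 0.0], [-0.001, 0.001, -1.0]]
ft_force: [0.7, 0.2, -1.1]
grip_width: 0.012
gripper_force: 39.0
```

```bash
python3 look.py pics/w4.png; python3 held.py; python3 - <<'E'
from h import *
import pickle
s,im=pickle.load(open("w.pkl","rb"));print(s["position"])
a=[cv2.resize(im["frame"][120:320,170:340],None,fx=2.3,fy=2.3,interpolation=2)]
i=get_image("scene");a.append(cv2.resize(i["frame"][90:205,165:275],(380,460),interpolation=2))
cv2.imwrite("pics/w4c.png",np.hstack([x[:460] for x in a])[...,::-1])
E
```

```text
7.425 [0.5262 0.1558 0.1211] [[-0.8988, 0.4384, 0.0015], [0.4384, 0.8988, 0.0001], [-0.0013, 0.0007, -1.0]] [ 0.66  0.18 -1.12] 0.012044393818737073 [  4.1  27.6  84.4  -0.   67.9 -59.9]
3527
plane z= 0.0067718061918325585 slopes deg [0.04030443 0.06745728] 3037 0.0005362343664294297
extent x -0.0266168092877849 0.02710398311244149 y -0.026359701639441728 0.02664490572351062 circ ((0.0002907510497607291, 0.0001831396366469562), 0.027045032009482384)
[0.52621728 0.15577402 0.12114187]
```

View pics/w4c.png

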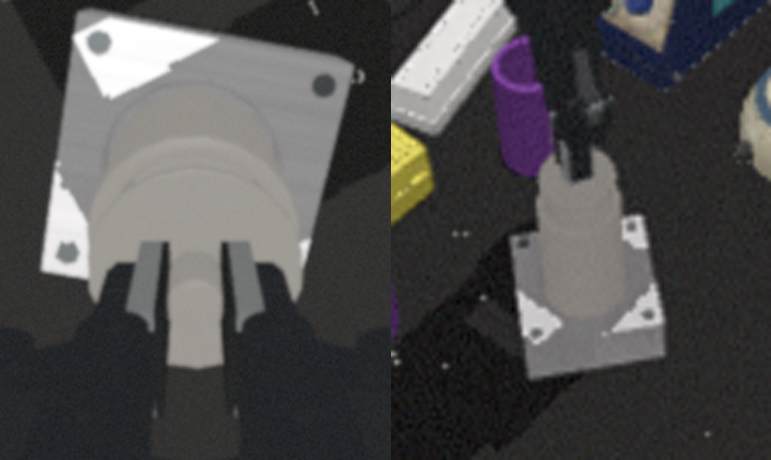

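The cover (left crop, disc at about (195,210)) is hanging centred just above the crucible rim, and the scene crop agrees. I'm descending gently.

Call:
apply_moves:
  series:
    - [0, 0, 4, 0, 0, 0, 0]
    - [0, 0, 3, 0, 0, 0, 0]
    - [0, 0, 2, 0, 0, 0, 0]
    - [0, 0, 0, 0, 0, 0, 0]

```text
time_s: 8.02
position: [0.5257, 0.1557, 0.1111]
tool_rot: [[-0.899, 0.438, -0.0], [0.438, 0.899, -0.0], [0.0, -0.0, -1.0]]
ft_force: [1.0, 0.5, -1.0]
grip_width: 0.0119
gripper_force: 39.0
```

Call:
apply_moves:
  series:
    - [0, 0, 1.5, 0, 0, 0, 0]
    - [0, 0, 1.5, 0, 0, 0, 0]
    - [0, 0, 1, 0, 0, 0, 0]
    - [0, 0, 0, 0, 0, 0, 0]
    - [0, 0, 0, 0, 0, 0, 0]

```text
time_s: 8.65
position: [0.5258, 0.1557, 0.1074]
tool_rot: [[-0.899, 0.438, 0.0], [0.438, 0.899, -0.0], [-0.0, 0.0, -1.0]]
ft_force: [-0.1, 0.2, 0.2]
grip_width: 0.012
gripper_force: 39.0
```

Call:
apply_moves:
  series:
    - [0, 0, 1, 0, 0, 0, 0]
    - [0, 0, 1, 0, 0, 0, 0]
    - [0, 0, 0, 0, 0, 0, 0]
    - [0, 0, 0, 0, 0, 0, 0]

```text
time_s: 9.15
position: [0.5258, 0.1558, 0.1053]
tool_rot: [[-0.899, 0.438, 0.0], [0.438, 0.899, 0.0], [-0.0, 0.0, -1.0]]
ft_force: [-0.9, 0.7, -0.9]
grip_width: 0.0114
gripper_force: 39.0
```

Call:
apply_moves:
  series:
    - [0, 0, 0.8, 0, 0, 0, 0]
    - [0, 0, 0, 0, 0, 0, 0]
    - [0, 0, 0, 0, 0, 0, 0]

```text
time_s: 9.52
position: [0.5259, 0.1558, 0.1048]
tool_rot: [[-0.899, 0.438, 0.0], [0.438, 0.899, 0.0], [-0.0, 0.0, -1.0]]
ft_force: [-0.3, -0.8, 3.5]
grip_width: 0.0117
gripper_force: 39.4
```

Contact came at the expected height, with about 3.5 N. I'm releasing and rising.

Call:
apply_moves:
  series:
    - [0, 0, 0, 0, 0, 0, 0.25]
    - [0, 0, 0, 0, 0, 0, 0.35]
    - [0, 0, 0, 0, 0, 0, 0.35]
    - [0, 0, 0, 0, 0, 0, 0.35]
    - [0, 0, -10, 0, 0, 0, 0.35]
    - [0, 0, -25, 0, 0, 0, 0.35]
    - [0, 0, -35, 0, 0, 0, 0.6]
    - [0, 0, -30, 0, 0, 0, 1]
    - [-30, 0, 0, 0, 0, 0, 1]
    - [-25, 0, 0, 0, 0, 0, 1]
    - [0, 0, 0, 0, 0, 0, 1]
    - [0, 0, 0, 0, 0, 0, 1]

```text
time_s: 11.02
position: [0.5746, 0.132, 0.2047]
tool_rot: [[-0.899, 0.438, -0.0], [0.438, 0.899, 0.0], [0.0, -0.0, -1.0]]
ft_force: [-0.4, 0.2, 0.9]
grip_width: 0.0851
gripper_force: 0.0
```

```bash
python3 look.py pics/w5.png;  python3 - <<'E'
from h import *
import pickle
s,im=pickle.load(open("w.pkl","rb"));C=cloud(im,s);z=im["z_map"];R=s["tool_rot"]
n=np.hypot(C[...,0]-.5255,C[...,1]-.155)<.034
for nm,lo,hi in(("all",.088,.106),("knob",.110,.125)):
    c=C[(z>0)&n&(C[...,2]>lo)&(C[...,2]<hi)]
    e=cv2.minEnclosingCircle(c[:,:2].astype(np.float32));print(nm,len(c),np.percentile(c[:,2],[2,10,50,90,98]).round(4),e)
    if nm=="all":
        d=c[np.hypot(*(c[:,:2]-e[0]).T)<.022];A=np.c_[d[:,:2]-e[0],np.ones(len(d))];d=d
        k=np.linalg.lstsq(A,d[:,2],rcond=None)[0];print("plane deg",np.degrees(k[:2]),k[2])
    print("tool delta",R.T@(np.array([*e[0],0])-[*s["position"][:2],0])*1000)
save(im,"pics/w5c.png",(180,40,340,200),3.5)
E
```

```text
11.025 [0.5746 0.132  0.2047] [[-0.8989, 0.4382, -0.0003], [0.4382, 0.8989, 0.0001], [0.0004, -0.0, -1.0]] [-0.39  0.22  0.94] 0.08508350322566166 [  1.4  26.9  70.4   0.   82.7 -62.6]
all 3430 [0.0929 0.0941 0.098  0.099  0.0995] ((0.5257251858711243, 0.15577052533626556), 0.0300897266715765)
plane deg [-0.03543547  0.06770613] 0.09817191124997407
tool delta [ 5.43597088e+01 -2.25887854e-03  1.96648491e-02]
knob 235 [0.1134 0.1147 0.1159 0.1169 0.1173] ((0.5258077383041382, 0.15583637356758118), 0.006915711332112551)
tool delta [5.43143610e+01 9.31060159e-02 1.96448500e-02]
```

View pics/w5c.png

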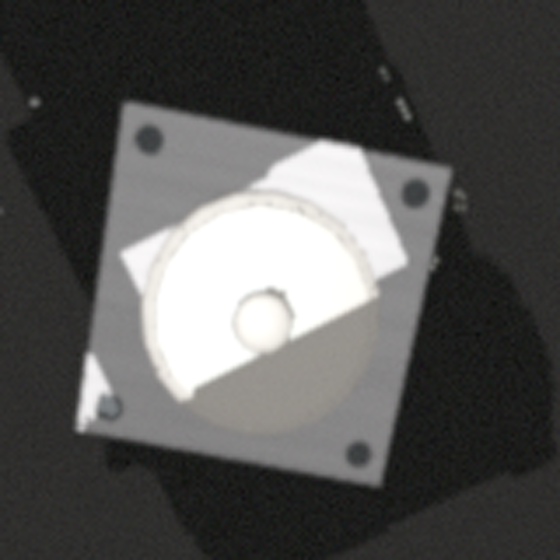

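The cover is seated: concentric within 0.1 mm, level, and its disc is 4 mm above the rim. I'm going down around the body now.

Call:
apply_moves:
  series:
    - [20, 0, 0, 0, 0, 0, 1]
    - [24, 0, 0, 0, 0, 0, 1]
    - [10.4, 0, 0, 0, 0, 0, 1]
    - [0, 0, 0, 0, 0, 0, 1]
    - [0, 0, 30, 0, 0, 0, 1]
    - [0, 0, 30, 0, 0, 0, 1]
    - [0, 0, 30, 0, 0, 0, 1]
    - [0, 0, 20, 0, 0, 0, 1]
    - [0, 0, 15, 0, 0, 0, 1]
    - [0, 0, 0, 0, 0, 0, 1]

```text
time_s: 12.32
position: [0.5263, 0.1553, 0.0788]
tool_rot: [[-0.899, 0.439, -0.002], [0.439, 0.899, -0.0], [0.001, -0.001, -1.0]]
ft_force: [0.2, -0.3, 0.9]
grip_width: 0.0856
gripper_force: 0.0
```

Call:
apply_moves:
  series:
    - [0, 0, 8, 0, 0, 0, 1]
    - [0, 0, 8, 0, 0, 0, 1]
    - [0, 0, 6, 0, 0, 0, 1]
    - [0, 0, 3, 0, 0, 0, 1]
    - [0, 0, 0, 0, 0, 0, 1]
    - [0, 0, 0, 0, 0, 0, 1]

```text
time_s: 13.08
position: [0.5265, 0.1555, 0.0547]
tool_rot: [[-0.899, 0.438, 0.0], [0.438, 0.899, 0.0], [-0.0, 0.0, -1.0]]
ft_force: [0.2, 0.3, 0.0]
grip_width: 0.0852
gripper_force: 0.0
```

Call:
apply_moves:
  series:
    - [0, 0, 0, 0, 0, 0, 0.85]
    - [0, 0, 0, 0, 0, 0, 0.78]
    - [0, 0, 0, 0, 0, 0, 0.73]
    - [0, 0, 0, 0, 0, 0, 0.7]
    - [0, 0, 0, 0, 0, 0, 0.67]
    - [0, 0, 0, 0, 0, 0, 0.5]
    - [0, 0, 0, 0, 0, 0, 0.3]
    - [0, 0, 0, 0, 0, 0, 0]
    - [0, 0, 0, 0, 0, 0, 0]
    - [0, 0, 0, 0, 0, 0, 0]
  grip_force: 60

```text
time_s: 14.32
position: [0.5264, 0.1553, 0.055]
tool_rot: [[-0.899, 0.438, 0.0], [0.438, 0.899, -0.0], [-0.0, -0.0, -1.0]]
ft_force: [-2.1, -1.5, 5.0]
grip_width: 0.0587
gripper_force: 64.2
```

Call:
apply_moves:
  series:
    - [0, 0, -2, 0, 0, 0, 0]
    - [0, 0, -4, 0, 0, 0, 0]
    - [0, 0, -6, 0, 0, 0, 0]
    - [0, 0, -6, 0, 0, 0, 0]
    - [0, 0, -4, 0, 0, 0, 0]
    - [0, 0, -2, 0, 0, 0, 0]
    - [0, 0, 0, 0, 0, 0, 0]

```text
time_s: 15.2
position: [0.5263, 0.1555, 0.0786]
tool_rot: [[-0.899, 0.438, 0.0], [0.438, 0.899, 0.0], [-0.0, 0.0, -1.0]]
ft_force: [0.2, 0.7, -3.3]
grip_width: 0.0584
gripper_force: 64.7
```

```bash
cat > fin.py <<'E'
from h import *
s=telemetry.observe();im=get_image("wrist");i=get_image("scene")
print(s["time_s"],s["position"].round(4),s["ft_force"].round(2),s["grip_width"],s["gripper_force"])
C=cloud(im,s);z=im["z_map"];T=(C-s["position"])@s["tool_rot"]
c=T[(z>0)&(np.hypot(T[...,0],T[...,1])<.026)&(T[...,2]<-.02)&(T[...,2]>-.075)&(im["frame"].min(-1)>90)]
h,b=np.histogram(c[:,2],25);print([(round(x*1000),int(n)) for x,n in zip(b,h)])
a=[cv2.resize(im["frame"][170:370,150:360],(380,360),interpolation=2),cv2.resize(i["frame"][50:200,150:300],(360,360),interpolation=2)]
cv2.imwrite("pics/"+__import__("sys").argv[1],np.hstack(a)[...,::-1])
E
python3 fin.py l1.png
```

```text
15.2 [0.5263 0.1555 0.0786] [ 0.2   0.72 -3.26] 0.05841166142987491 64.71923550590873
[(-74, 17), (-72, 47), (-71, 48), (-70, 2), (-68, 0), (-67, 0), (-66, 0), (-65, 0), (-63, 13), (-62, 292), (-61, 221), (-59, 114), (-58, 99), (-57, 82), (-55, 76), (-54, 83), (-53, 78), (-52, 76), (-50, 69), (-49, 74), (-48, 69), (-46, 51), (-45, 947), (-44, 6176), (-42, 918)]
```

View pics/l1.png

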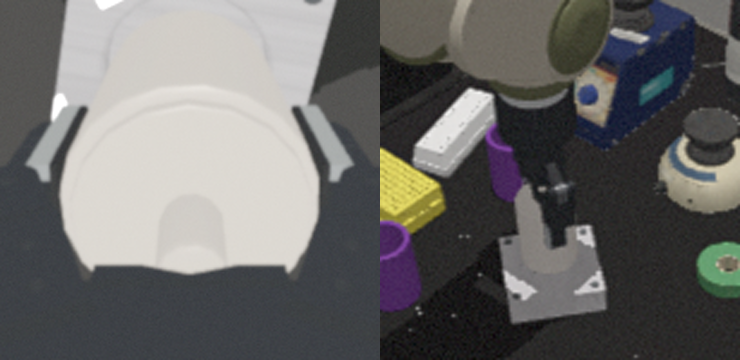

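The crucible is lifted by 24 mm with the cover still seated (disc at left-crop (190,190)). The wrist reads 3.3 N, which matches the combined weight, so I'm continuing the lift.

Call:
apply_moves:
  series:
    - [0, 0, -4, 0, 0, 0, 0]
    - [0, 0, -8, 0, 0, 0, 0]
    - [0, 0, -10, 0, 0, 0, 0]
    - [0, 0, -12, 0, 0, 0, 0]
    - [0, 0, -12, 0, 0, 0, 0]
    - [0, 0, -12, 0, 0, 0, 0]
    - [0, 0, -10, 0, 0, 0, 0]
    - [0, 0, -8, 0, 0, 0, 0]
    - [0, 0, -4, 0, 0, 0, 0]
    - [0, 0, 0, 0, 0, 0, 0]
    - [0, 0, 0, 0, 0, 0, 0]
    - [0, 0, 0, 0, 0, 0, 0]

```text
time_s: 16.8
position: [0.5262, 0.1555, 0.1582]
tool_rot: [[-0.899, 0.438, -0.001], [0.438, 0.899, -0.0], [0.001, -0.0, -1.0]]
ft_force: [0.2, -0.3, -2.2]
grip_width: 0.0588
gripper_force: 64.8
```

Call:
apply_moves:
  series:
    - [0, 0, 0, 0, 0, 0, 0]
    - [0, 0, 0, 0, 0, 0, 0]
    - [0, 0, 0, 0, 0, 0, 0]
    - [0, 0, 0, 0, 0, 0, 0]

```text
time_s: 17.3
position: [0.5263, 0.1555, 0.1585]
tool_rot: [[-0.899, 0.438, 0.0], [0.438, 0.899, 0.0], [0.0, 0.0, -1.0]]
ft_force: [0.4, -0.3, -3.6]
grip_width: 0.0585
gripper_force: 64.8
```

```bash
python3 fin.py l2.png
```

```text
17.3 [0.5263 0.1555 0.1585] [ 0.36 -0.31 -3.65] 0.05850825712537491 64.78117844089866
[(-73, 3), (-71, 2), (-70, 0), (-69, 0), (-67, 0), (-66, 0), (-65, 0), (-64, 0), (-62, 118), (-61, 342), (-60, 130), (-59, 89), (-57, 93), (-56, 95), (-55, 66), (-54, 74), (-52, 75), (-51, 75), (-50, 65), (-49, 66), (-47, 68), (-46, 55), (-45, 1182), (-44, 6024), (-42, 830)]
```

View pics/l2.png

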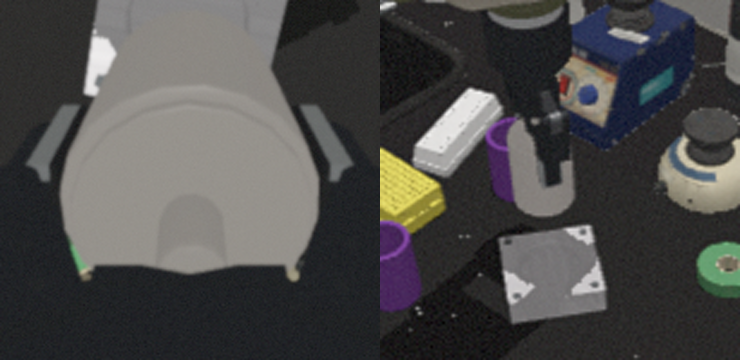

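The crucible hangs level and clear of the block with its cover seated, and its foot is at about 0.119 m. I'm handing the job in.

```bash
python3 -c "
from rig import env
print(env.close_job())"
```

```text
the job is handed in; nothing more can be done
None
```

The large cover is seated on the crucible, and the arm is holding both level and steady with the foot about 12 cm above the bench; the job is handed in, but no verdict came back.

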